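Flip the ridged pasta board onto the pastry board

ROBOT

A 6-joint arm with a two-finger parallel gripper is mounted at the origin on the work surface. World frame = base frame: x ahead of the robot, y to its left, z up, the work surface at z = 0. Lengths are in m, angles in rad, forces in N, time in s.
With the tool pointing down it reaches from about 0.35 to 0.975 m from the base axis. Payload 7.1 kg.
Tool frame: the origin (TCP) lies midway between the tips of the shut fingers; the grasp point (between the pads) lies 19 mm behind it; z points along the fingers, x is the direction in which the jaws open and shut, and the axes are right-handed (so a half turn about z gives the same grasp; the last joint's range is limited). The gripper opens to 88 mm and grips with 3 to 60 N. Pads are 20 mm wide; open, the fingers measure 115 mm over their backs; the gripper's body (75 mm by 178 mm) begins 61 mm behind the grasp point.
Start: joints at [1.325, 0.423, 1.63, -0, 1.089, -0.019], TCP at [0.141, 0.609, 0.223] pointing down, gripper open.
Joint ranges: [-3, 3], [-0.9, 2.11], [0.09, 2.58], [-1.31, 4.45], [0.11, 2.69], [-2.54, 2.54]. Speed limits (rad/s): [2.39, 2.39, 3.01, 3.14, 3.14, 3.14].

INTERFACE

Orientations are given as a unit quaternion [w, x, y, z].
In Python, from station import move_pose, movel, movej, command_gripper, wait, inverse_kinematics, read_camera, camera_info, MotionError, job_done, get_time, get_joint_pos, get_qvel, get_effort, get_tcp_pos, get_ee_rot, get_ft_force, get_ft_torque, get_grip_width gives the robot as it stands. Calls block until the motion is done:
- move_pose(position, orientation): joint-space move of the TCP to a pose.
- movel(position, frame=None, v=0.15, until_force=None): straight line of the TCP; frame=None keeps the orientation; v is the mean speed in m/s. With until_force (N) it stops when the force on the tool has changed by that much, and returns True; else False.
- movej(angles): joint-space move.
- command_gripper(opening): opening from 0.0 (shut) to 1.0 (fully open); the grip force is fixed at half the most; returns when the fingers have stopped.
- wait(seconds).
- inverse_kinematics(position, orientation): joint angles nearest the present ones, or None.
- read_camera(name): name is "scene" or "top" or "wrist"; returns the picture (480x640x3 uint8, red, green, blue); there is no depth.
- camera_info(name): a dict with "intrinsics" (3x3 intrinsics, pixels), "dist" ([k1, k2, p1, p2, k3] as OpenCV has them; the pictures are not rectified), "T" (4x4, takes a point from camera to world coordinates); the wrist camera has in their place "tool_from_camera" (4x4, takes a point from camera to tool coordinates, whose origin is the TCP and whose axes are the tool frame's). Camera axes: x right, y up, looking along -z (the intrinsics and any distortion apply to the point x, -y, -z); pixel columns grow to the right and rows downward; lengths in m; the calibration is good to about 2 mm. A picture is of the moment at which its call begins: read the wrist's pose just before it. camera_info takes no time and is no camera call.
A pose or a line that the arm cannot do raises MotionError and nothing moves.
- job_done(): hands the job in, once; it reports no verdict.
Readings, each from a call of its own:
- get_time(): time.
- get_joint_pos(): joint angles.
- get_qvel(): joint speeds.
- get_effort(): joint torques, N m.
- get_tcp_pos(): TCP position.
- get_ee_rot(): TCP orientation.
- get_ft_force(): force on the tool from outside, world axes, zero at the start.
- get_ft_torque(): the same for the moment, N m.
- get_grip_width(): opening from 0.0 (shut) to 1.0 (fully open).
Only numpy, scipy, OpenCV 4.12 (cv2) and the standard library are available. Lean on these libraries where they do the work, as an engineer would, in place of code of your own. Each camera call takes 0.05 s, during which the arm holds its last target.

TASK

The ridged pasta board lies ridged face down on the worktop. Never lifting it clear of the surfaces, push it with the fingertips against the long edge of the pastry board until it tips up on that edge and flips over, ridged face up, onto the pastry board; then push it on until it lies flat and wholly on the pastry board, with no part overhanging the edge. Leave the jar, the shaker and the bowl where they stand.

Things in the scene. Friction and masses are not known exactly. Their poses are not given: they have to be found in the camera images.
- pastry_board: Fixed pale wooden pastry board, 400 mm (its x) by 300 mm (its y) by 20 mm high, lying on the worktop; it does not move. Origin at the centre of its underside, z up. Its long edge on the +y side (a plain upright wall 20 mm high, at y = +150 mm) is the edge to push against.
- board_edge (a point): Middle of the top corner of that long edge of the pastry board (20 mm above the worktop); axes as the pastry board's: x along the edge, +y away from the pastry board towards where the ridged board lies.
- ridged: Loose wooden ridged board, 130 (its x) by 100 (its y) by 15 mm thick, 80 to 160 g, too wide to grip across. Origin at the centre of the ridged face, z towards the plain reddish face (up at the start, down once flipped). Starts 25 to 85 mm off the pastry board's edge, turned up to 15 degrees from square to it. Its +y side faces away from the pastry board, -y side towards it.
- lip_edge (a point): Middle of the +y edge of the ridged board (its x 0, y 50, z 11.5 mm). Here only the reddish layer (z 8 to 15 mm) reaches out, an 8 mm lip with an 8 mm gap below. With the board pressed on the wall by a few N, fingertip friction on this edge (or a tip under the lip) carries it up in an arc about the butt edge at the wall's foot.
- butt_edge (a point): Middle of the -y edge of the ridged board (its x 0, y -50, z 7.5 mm), square, facing the wall at the start. Once past upright the board falls onto the pastry board with this edge left overhanging by about 10 to 30 mm.
- butt_left (a point): One end of the butt edge (ridged-board frame x -65, y -50, z 7.5 mm).
- butt_right (a point): Other end of the butt edge (ridged-board frame x +65, y -50, z 7.5 mm).
- jar: Bystander: clear glass jar with lid, 84 mm diameter, 110 mm high, standing on the pastry board well behind the edge; origin at the centre of its underside.
- shaker: Bystander: small amber spice shaker, 44 mm diameter, 85 mm high, standing on the worktop beside the work; origin at the centre of its underside.
- bowl: Bystander: white bowl, 110 mm diameter, 45 mm high, on the worktop behind the ridged board on the side away from the pastry board; origin at the centre of its underside.
Things that resemble listed ones, but are neither listed nor needed, are in the scene too. What is shaped like the ridged but pink is not meant.

How it is judged:
By the outcome, as a careful person would: the job done as asked, in the order asked, and still so for the second after the job is handed in, with the robot touching nothing.
It also fails if it takes over 58 s, if anything falls off the work surface, if the arm or the gripper's body presses on something with over 40 N, if the wrist force passes 120 N, or if a joint passes its speed limit or range.

## Working session

There is one attempt and no reset: what is moved stays moved. The work goes in short steps, each a Python script; the robot and the scene stay as the last script left them, time stands still between calls to the robot, and variables do not carry over. Pictures are saved under pics/ and viewed, and the job is handed in when it is done.

```bash
mkdir -p pics; ls; python3 - <<'E'
from station import *
import cv2,numpy as np
for n in ["scene","top","wrist"]:
    im=read_camera(n); cv2.imwrite(f"pics/{n}0.png",im[:,:,::-1])
    i=camera_info(n); print(n,{k:np.round(np.array(v),4).tolist() for k,v in i.items()})
print(get_time(),get_tcp_pos(),get_ee_rot())
E
```

```text
pics
scene {'intrinsics': [[615.0575, 0.0, 311.2975], [0.0, 615.0575, 245.246], [0.0, 0.0, 1.0]], 'dist': [-0.2132, 0.0, 0.0, 0.0, 0.0], 'T': [[0.7997, -0.357, 0.4827, 1.2891], [0.6004, 0.4764, -0.6423, -0.8413], [-0.0007, 0.8035, 0.5953, 0.8352], [0.0, 0.0, 0.0, 1.0]]}
top {'intrinsics': [[490.0455, 0.0, 319.4073], [0.0, 490.0455, 233.7386], [0.0, 0.0, 1.0]], 'dist': [-0.0709, 0.0, 0.0, 0.0, 0.0], 'T': [[-0.0109, 0.9989, -0.0454, 0.571], [-0.9999, -0.0113, -0.008, 0.033], [-0.0085, 0.0453, 0.9989, 1.0416], [0.0, 0.0, 0.0, 1.0]]}
wrist {'intrinsics': [[419.3183, 0.0, 323.2775], [0.0, 419.3183, 234.0029], [0.0, 0.0, 1.0]], 'dist': [-0.0858, 0.0, 0.0, 0.0, 0.0], 'tool_from_camera': [[1.0, -0.0005, -0.0001, 0.001], [-0.0006, -0.954, -0.2999, -0.0837], [0.0, 0.2999, -0.954, -0.1621], [0.0, 0.0, 0.0, 1.0]]}
0.15 [0.1403864  0.608587   0.22208299] [ 3.51772401e-04  7.82572939e-01  6.22558624e-01 -4.80198877e-04]
```

View pics/top0.png

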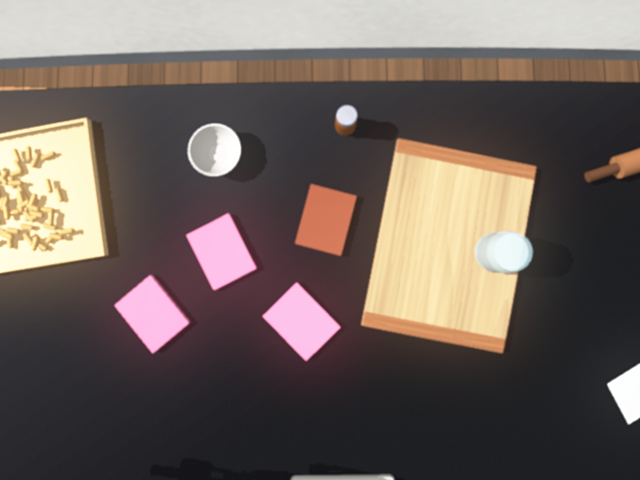

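View pics/scene0.png

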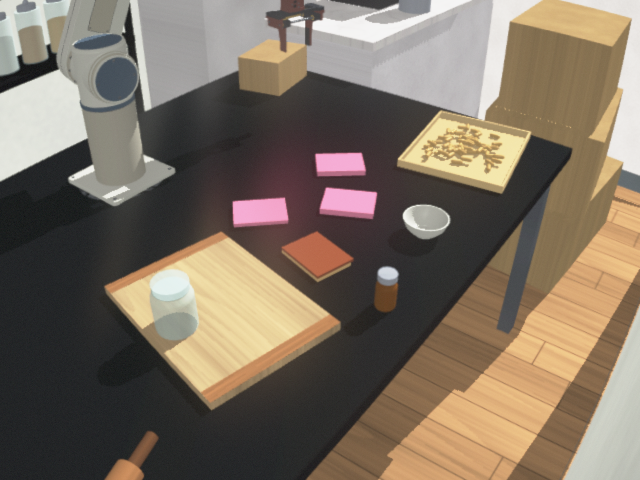

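Candidates shaped like the ridged board in the top view are the red one at (326,220) and pink ones at (222,252), (152,314) and (301,321). Only the red one has the reddish plain face and lies near the pastry board's long edge. I'll confirm it in a crop.

```bash
python3 - <<'E'
import cv2
im=cv2.imread("pics/top0.png")
c=im[125:365,280:545]; cv2.imwrite("pics/c1.png",cv2.resize(c,None,fx=2.5,fy=2.5,interpolation=cv2.INTER_CUBIC))
c=im[170:270,280:380]; cv2.imwrite("pics/c2.png",cv2.resize(c,None,fx=6,fy=6,interpolation=cv2.INTER_CUBIC))
E
```

```text
(no output)
```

View pics/c1.png

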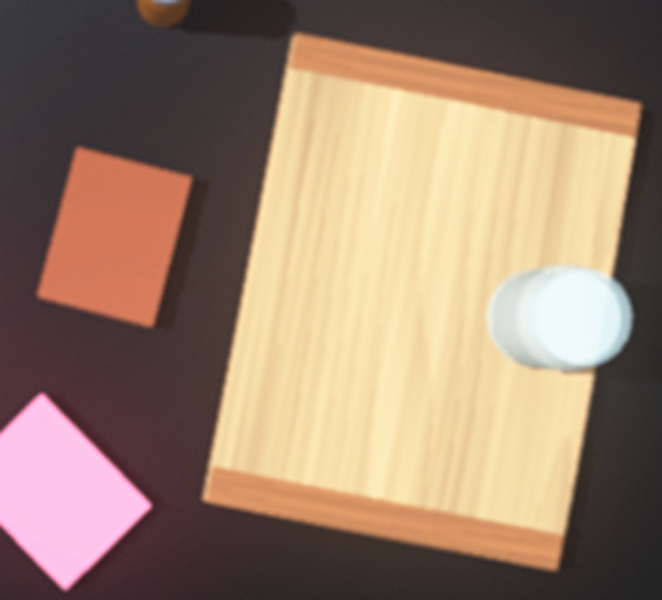

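View pics/c2.png

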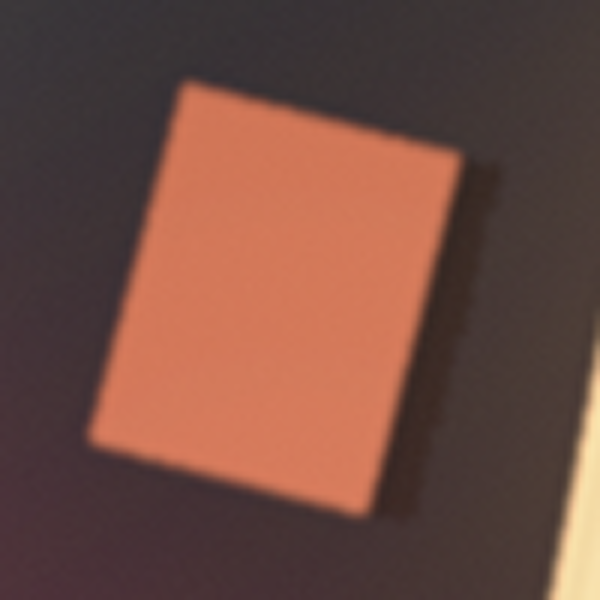

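The crop confirms it: a plain red board, square-ish to the wall, with no pink near it. I'll localise it now.

```bash
cat > h.py <<'E'
from station import *
import cv2,numpy as np
from scipy.spatial.transform import Rotation as R
def ray(n,uv,z,T=None):
    i=camera_info(n); K=np.array(i["intrinsics"]);d=np.array(i["dist"])
    if T is None: T=np.array(i["T"])
    p=cv2.undistortPoints(np.array(uv,float).reshape(-1,1,2),K,d).reshape(-1,2)
    D=np.c_[p[:,0],-p[:,1],-np.ones(len(p))]@T[:3,:3].T
    o=T[:3,3]; return o+D*((z-o[2])/D[:,2])[:,None]
def proj(n,P):
    i=camera_info(n); K=np.array(i["intrinsics"]);d=np.array(i["dist"]);T=np.linalg.inv(np.array(i["T"]))
    c=np.atleast_2d(P)@T[:3,:3].T+T[:3,3]; c=c*[1,-1,-1]
    return cv2.projectPoints(c,np.zeros(3),np.zeros(3),K,d)[0].reshape(-1,2)
def snap(n,name,crop=None,s=1):
    im=read_camera(n)[:,:,::-1]
    if crop: x0,y0,x1,y1=crop; im=im[y0:y1,x0:x1]
    cv2.imwrite(f"pics/{name}.png",cv2.resize(im,None,fx=s,fy=s,interpolation=cv2.INTER_CUBIC))
E
python3 - <<'E'
from h import *
np.set_printoptions(precision=4,suppress=True)
r=ray("top",[(310.5,183.7),(357,195.5),(341.3,256.2),(295,243.7)],.015)
p=ray("top",[(396.8,138.6),(536.4,165.8),(503.2,353.4),(361.2,325)],.02)
print(r,"\n",p)
for q in(r,p):
    print(q.mean(0),np.linalg.norm(np.roll(q,-1,0)-q,axis=1),[np.degrees(np.arctan2(*(b-a)[[1,0]])) for a,b in zip(q,np.roll(q,-1,0))])
print(ray("top",[(347,130),(214,160),(490,265)],0.))
print(get_joint_pos())
print(R.from_quat(get_ee_rot(),scalar_first=True).as_matrix())
E
```

```text
[[ 0.7235  0.0589  0.015 ]
 [ 0.6973 -0.0387  0.015 ]
 [ 0.5701 -0.004   0.015 ]
 [ 0.5973  0.0927  0.015 ]] 
 [[ 0.8167 -0.1244  0.02  ]
 [ 0.7568 -0.4216  0.02  ]
 [ 0.363  -0.3397  0.02  ]
 [ 0.427  -0.0434  0.02  ]]
[0.6471 0.0272 0.015 ] [0.1011 0.1319 0.1005 0.1306] [np.float64(-104.99807801244565), np.float64(164.7425437898792), np.float64(74.26874441285852), np.float64(-14.982039192711092)]
[ 0.5909 -0.2323  0.02  ] [0.3032 0.4022 0.3032 0.3981] [np.float64(-101.40284793674128), np.float64(168.25489365217265), np.float64(77.82583890154606), np.float64(-11.744806581409861)]
[[ 0.8414 -0.0205  0.    ]
 [ 0.7801  0.267   0.    ]
 [ 0.5474 -0.322   0.    ]]
[ 1.325   0.4237  1.6305  0.      1.0886 -0.019 ]
[[ 0.2248  0.9744 -0.0003]
 [ 0.9744 -0.2248 -0.0011]
 [-0.0012 -0.     -1.    ]]
```

```bash
cat >> h.py <<'E'
np.set_printoptions(precision=4,suppress=True)
al=np.radians(-11.8); e=np.array([np.cos(al),np.sin(al),0]); n=np.array([-np.sin(al),np.cos(al),0]); E0=np.array([.6219,-.0839,0])
def W(s,d,h): return E0+s*e+d*n+np.array([0,0,h])
def L(p): q=np.array(p)-E0; return np.array([q@e,q@n,q[2]])
def Q(tilt=0.):  # tilt>0: body leans away from the wall (+n)
    t=np.radians(tilt); z=-np.sin(t)*n-np.cos(t)*np.array([0,0,1]); x=e; y=np.cross(z,x)
    return R.from_matrix(np.c_[x,y,z]).as_quat(scalar_first=True)
def F(): f=np.array(get_ft_force()); return np.array([f@e,f@n,f[2]])
E
python3 - <<'E'
from h import *
for s,d,h,t in [(0,.195,.2,0),(0,.195,.003,0),(0,.11,.003,0),(0,.05,.09,0),(0,.05,.09,20),(0,-.03,.1,0),(0,.06,.03,0),(0,0,.03,0)]:
    q=inverse_kinematics(W(s,d,h),Q(t)); print(s,d,h,t,q)
print([F() for _ in range(3)])
move_pose(W(0.002,.195,.2),Q()); print(get_time())
movel(W(0.002,.195,.03),v=.2)
f0=F();r=movel(W(0.002,.195,.003),v=.03,until_force=4); print(r,f0,F(),L(get_tcp_pos()),get_time())
snap("wrist","w1");snap("top","t1",(260,120,560,360),2.5)
E
```

```text
0 0.195 0.2 0 [ 0.1425  0.5132  1.5393 -0.      1.0891  0.3485]
0 0.195 0.003 0 [ 0.1425  0.7691  1.6106 -0.      0.7618  0.3485]
0 0.11 0.003 0 [ 0.0184  0.7434  1.673  -0.      0.7252  0.2244]
0 0.05 0.09 0 [-0.074   0.6012  1.6869 -0.      0.8536  0.1319]
0 0.05 0.09 20 [ 0.0866  0.6559  1.6338 -0.4012  0.9948  0.5372]
0 -0.03 0.1 0 [-0.2009  0.5787  1.7    -0.      0.8629  0.005 ]
0 0.06 0.03 0 [-0.0584  0.6915  1.696  -0.      0.7541  0.1475]
0 0 0.03 0 [-0.1531  0.6841  1.713  -0.      0.7444  0.0529]
[array([0.0624, 0.7376, 0.4538]), array([0.0624, 0.7376, 0.4538]), array([0.0624, 0.7376, 0.4538])]
2.7167
False [-0.1192 -0.3132 -0.0026] [-1.1101 -0.291   0.2268] [0.0022 0.195  0.0031] 4.7667
```

View pics/w1.png

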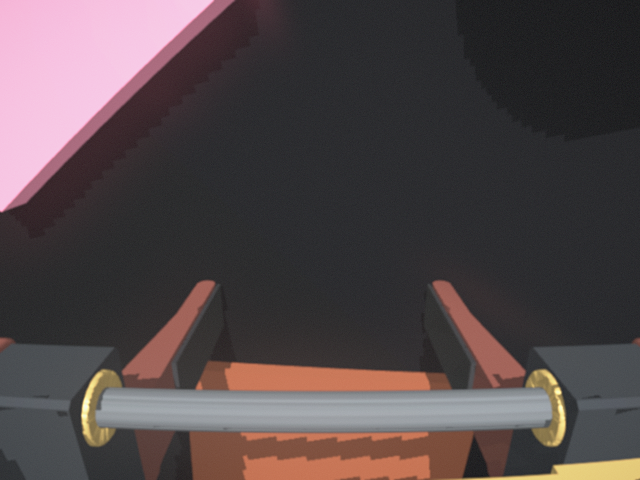

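View pics/t1.png

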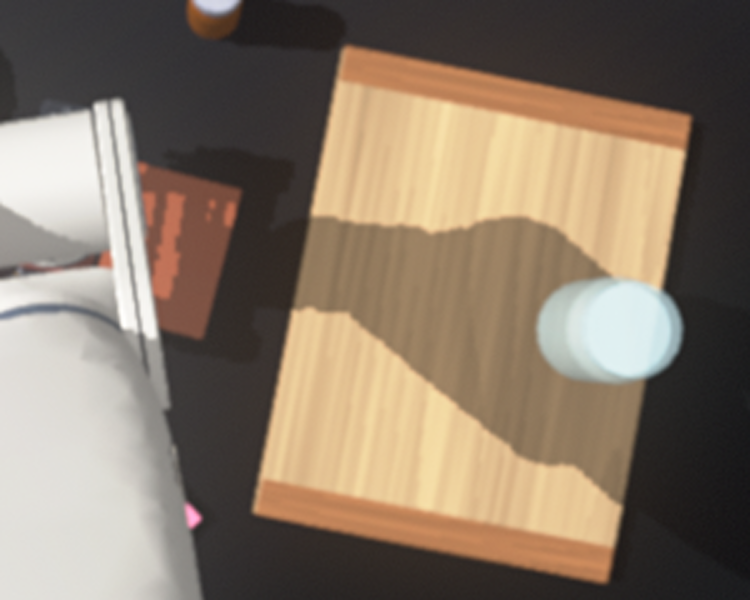

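The wrist view shows both fingertips (tips near rows 285) straddling the red board's lip edge (row ~365) with clear space. The board is untouched, so I'll push to the wall.

```bash
python3 - <<'E'
from h import *
r=movel(W(0.002,.168,.003),v=.05); 
r=movel(W(0.002,.095,.003),v=.05,until_force=5); print(r,F(),L(get_tcp_pos()),get_time())
for k in range(3): wait(.1); print(F())
snap("wrist","w2");snap("scene","s2",(220,180,420,340),4)
E
```

```text
True [0.315  3.9826 2.6076] [0.0021 0.111  0.0029] 6.6167
[0.6299 1.9998 1.1917]
[1.053  2.6267 1.5611]
[0.3599 1.6024 1.4371]
```

View pics/s2.png

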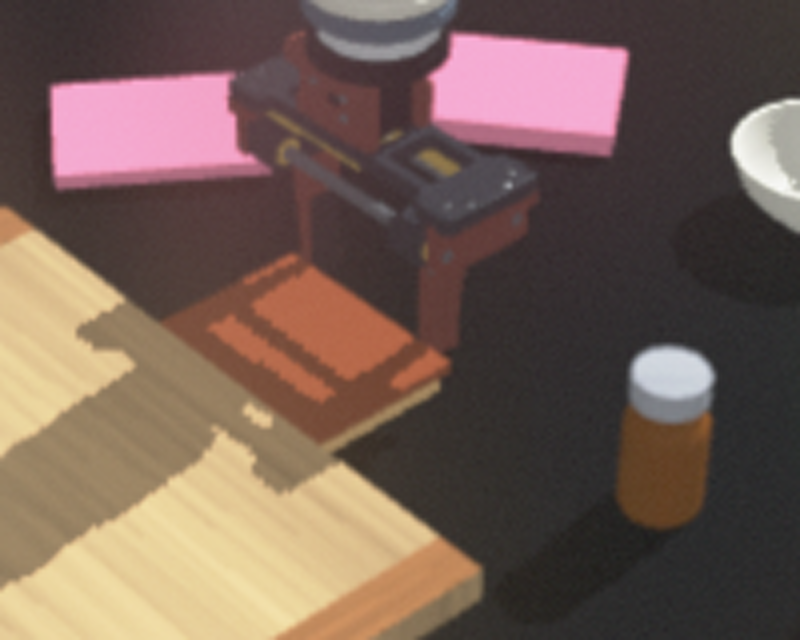

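```bash
cat > lift.py <<'E'
from h import *
def press(target,s,step=.0006,n_max=12):
    for k in range(n_max):
        f=np.mean([F()[1]]); 
        p=L(get_tcp_pos())
        if f>=target: break
        CMD[0]-=step; movel(W(s,CMD[0],CMD[1]),v=.02)
    return f
CMD=[0,0]
def lift(s,d,h,hstop,target=6.,ds=.003,off=.005,kp=.0003,v=.05):
    """follow arc of lip corner about the butt edge; (d,h) commanded tcp"""
    ftot=target; slack=0
    while h<hstop:
        th=np.arcsin(np.clip((h+off-.008)/.1,0,.999))
        ic=np.array([.015*np.sin(th),.015*np.cos(th)])
        c=np.array([d-.010,h+off]); r=c-ic
        t=np.array([-r[1],r[0]])/np.linalg.norm(r)
        if t[0]>0: t=np.array([0.,1.])
        corr=-np.clip(kp*(target-ftot),-.0015,.001)
        d+=ds*t[0]+corr; h+=ds*t[1]; slack+=corr
        movel(W(s,d,h),v=v)
        f=F(); ftot=.5*ftot+.5*f[1]
        print("cmd %.4f %.4f  F %s  th %.0f slack %.4f t=%.2f"%(d,h,f,np.degrees(th),slack,get_time()))
        if slack<-.009: print("ABORT slack"); break
        if f[1]>25: print("ABORT force"); break
    return d,h
E
python3 - <<'E'
from lift import *
import lift as l
l.CMD[:]=[.111,.003]
print(press(6,.002),l.CMD,F())
d,h=lift(.002,l.CMD[0],.003,.024)
print(L(get_tcp_pos()))
snap("scene","s3",(220,180,420,340),4)
E
```

```text
8.485499784338904 [0.1098, 0.003] [-0.8473  8.4855 -1.4131]
cmd 0.1098 0.0060  F [-0.4865  8.5375 -1.6491]  th 0 slack 0.0000 t=7.77
cmd 0.1102 0.0090  F [-0.3239  7.095  -1.0922]  th 2 slack 0.0004 t=8.02
cmd 0.1105 0.0120  F [ 0.3558  5.8833 -0.8071]  th 3 slack 0.0007 t=8.27
cmd 0.1106 0.0150  F [ 0.9535  6.0889 -0.4468]  th 5 slack 0.0009 t=8.52
cmd 0.1106 0.0180  F [-0.4396  4.1865 -0.3402]  th 7 slack 0.0010 t=8.77
cmd 0.1101 0.0210  F [ 0.184   5.3095 -0.2929]  th 9 slack 0.0008 t=9.02
cmd 0.1095 0.0240  F [-0.4223  5.1239  0.3062]  th 10 slack 0.0005 t=9.27
cmd 0.1089 0.0269  F [-1.1565  6.7505  0.4269]  th 12 slack 0.0003 t=9.52
[0.0018 0.1092 0.027 ]
```

View pics/s3.png

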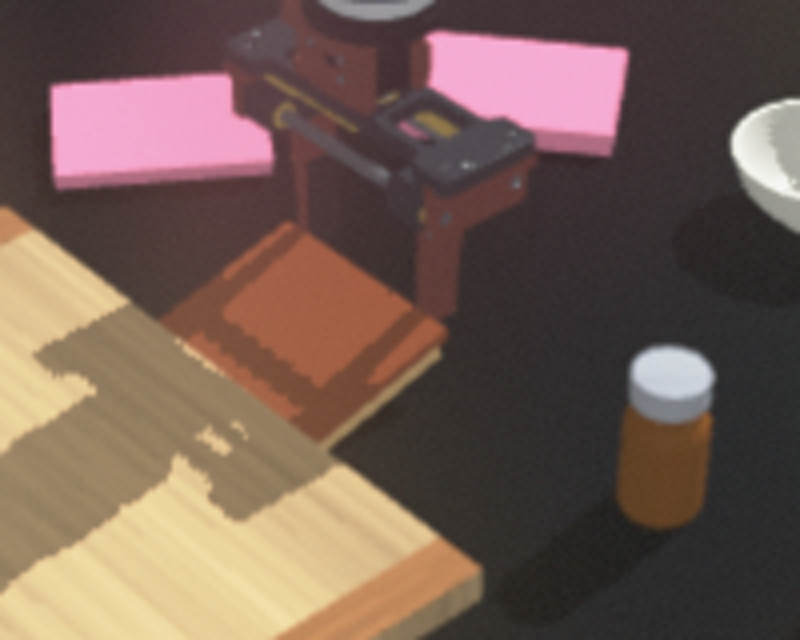

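The lip edge has risen with the fingertips, and the butt edge is still against the wall. I'll continue.

```bash
python3 - <<'E'
from lift import *
d,h=lift(.002,.1089,.0269,.062,ds=.004,v=.06)
print(L(get_tcp_pos()))
snap("scene","s4",(220,180,420,340),4)
E
```

```text
cmd 0.1082 0.0308  F [-0.1486  6.1864  0.6179]  th 14 slack 0.0000 t=9.82
cmd 0.1073 0.0347  F [-0.7816  5.2073  0.7558]  th 16 slack 0.0000 t=10.07
cmd 0.1062 0.0386  F [-0.0643  5.0348  1.3971]  th 19 slack -0.0001 t=10.32
cmd 0.1047 0.0424  F [0.6692 3.5237 1.4502]  th 21 slack -0.0003 t=10.57
cmd 0.1028 0.0461  F [0.4082 5.066  2.6776]  th 23 slack -0.0007 t=10.82
cmd 0.1009 0.0498  F [0.7276 5.1543 2.0855]  th 26 slack -0.0011 t=11.07
cmd 0.0988 0.0534  F [0.7567 5.8748 1.6854]  th 28 slack -0.0014 t=11.32
cmd 0.0966 0.0569  F [-0.7987  6.2398  2.3806]  th 30 slack -0.0016 t=11.57
cmd 0.0945 0.0603  F [0.1053 5.0381 2.9492]  th 33 slack -0.0017 t=11.82
cmd 0.0920 0.0635  F [-0.1626  5.2233  2.8914]  th 35 slack -0.0018 t=12.07
[0.002  0.0921 0.0635]
```

View pics/s4.png

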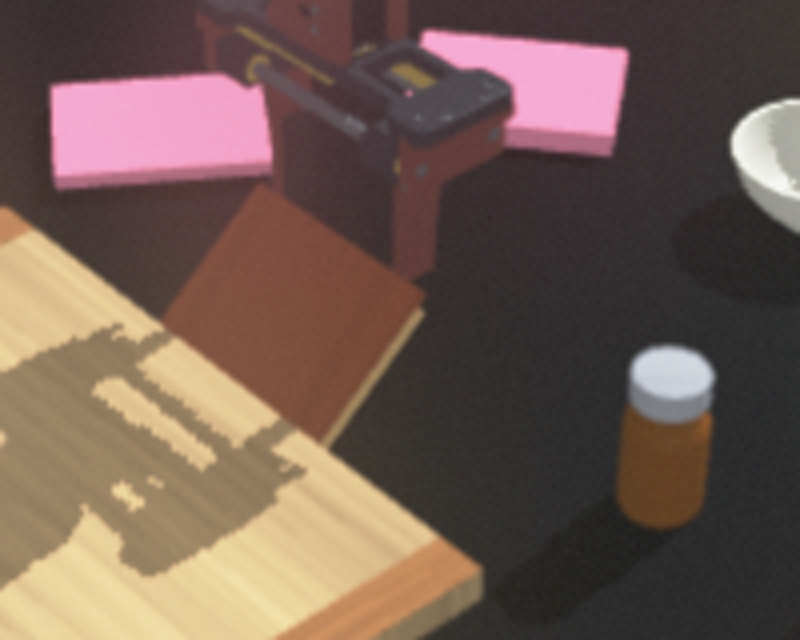

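```bash
python3 - <<'E'
from lift import *
d,h=lift(.002,.0920,.0635,.085,target=4.,ds=.004,v=.06)
print(L(get_tcp_pos()))
snap("scene","s5",(220,160,420,320),4)
E
```

```text
cmd 0.0895 0.0667  F [-0.1782  4.7572  3.8357]  th 37 slack 0.0000 t=12.37
cmd 0.0871 0.0697  F [-0.3788  3.6528  2.4525]  th 40 slack 0.0001 t=12.62
cmd 0.0843 0.0726  F [-0.6592  2.0293  1.0484]  th 42 slack 0.0001 t=12.87
cmd 0.0811 0.0754  F [0.0837 0.095  0.7404]  th 44 slack -0.0002 t=13.12
cmd 0.0774 0.0780  F [0.117  0.089  0.0689]  th 46 slack -0.0009 t=13.37
cmd 0.0732 0.0804  F [ 0.137  -0.4324 -0.0899]  th 49 slack -0.0019 t=13.62
cmd 0.0689 0.0827  F [ 0.1031 -0.5718  0.7942]  th 51 slack -0.0029 t=13.87
cmd 0.0645 0.0847  F [0.5489 0.6524 0.2016]  th 53 slack -0.0039 t=14.12
cmd 0.0599 0.0866  F [-0.3394  0.1676  0.0252]  th 55 slack -0.0049 t=14.37
[0.002  0.0596 0.0866]
```

View pics/s5.png

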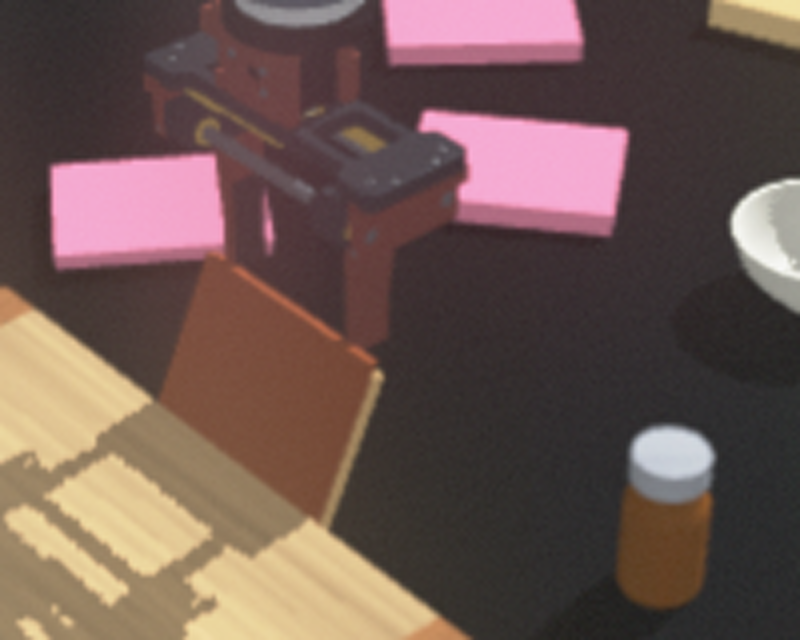

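Now it is at about 65°, with light load on the tips behind it. I'll push inward over the edge.

```bash
python3 - <<'E'
from lift import *
for d,h in [(.045,.086),(.035,.086),(.025,.086),(.017,.086),(.009,.086),(.001,.085)]:
    r=movel(W(.002,d,h),v=.05,until_force=10); print(d,r,F(),get_time())
    if r: break
snap("scene","s6",(180,140,440,340),3)
E
```

```text
0.045 True [-1.5485  1.3811  5.1201] 14.6667
```

View pics/s6.png

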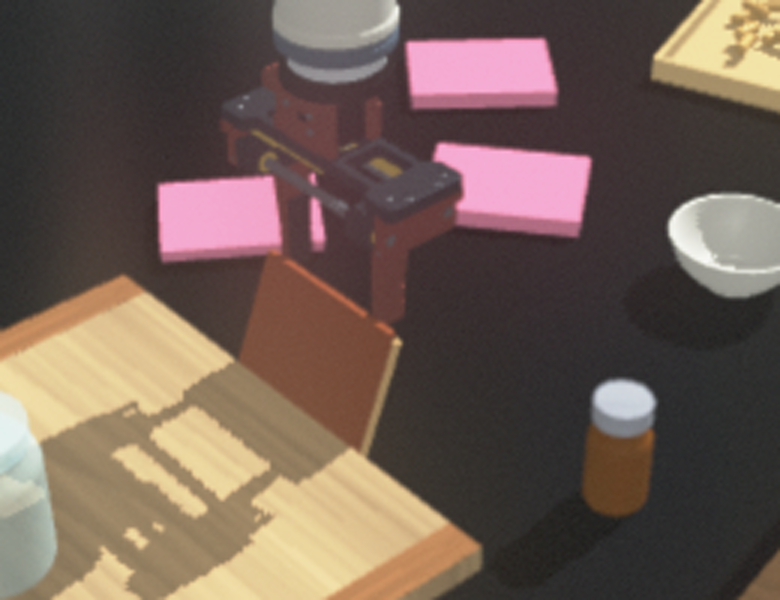

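```bash
python3 - <<'E'
from lift import *
print(L(get_tcp_pos()),F(),get_time())
snap("scene","s7",(255,210,325,260),11)
E
```

```text
[0.0023 0.0534 0.087 ] [-1.4889  1.2762  5.5526] 14.7167
```

View pics/s7.png

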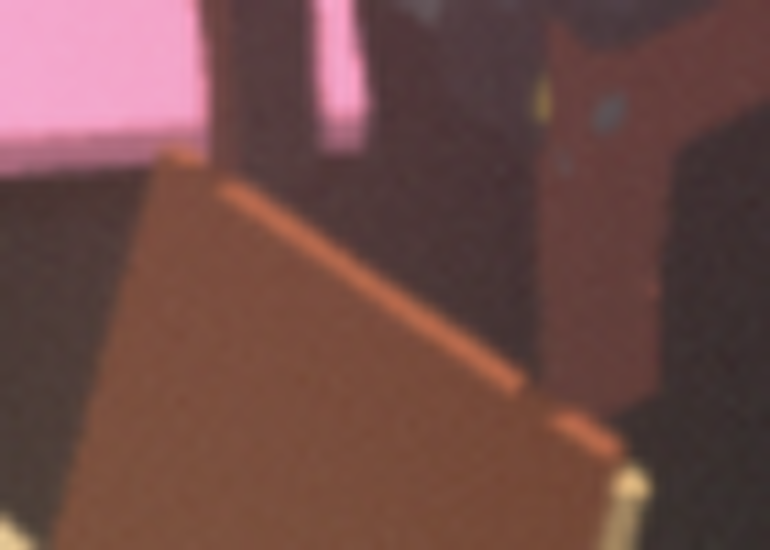

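```bash
python3 - <<'E'
from lift import *
for th in range(50,86,5):
    c,s=np.cos(np.radians(th)),np.sin(np.radians(th))
    f=lambda x,y,z: W(x,y*c-z*s+.015*s,y*s+z*c)
    print(th,proj("scene",[f(.067,.1,.015),f(-.063,.1,.015),f(.067,.1,.008)]).round(1).tolist())
p=[W(.002+x,.0534+y,.087) for x in(.044,.0575) for y in(-.01,.01)]
print(proj("scene",p).round(1).tolist())
print(ray("scene",[(255+625/11,210+455/11)],.09), )
E
```

```text
50 [[318.3, 248.9], [278.1, 221.8], [320.2, 249.6]]
55 [[315.7, 248.6], [275.5, 221.3], [317.8, 249.0]]
60 [[313.0, 248.6], [272.8, 221.2], [315.3, 248.8]]
65 [[310.1, 249.0], [269.9, 221.5], [312.5, 248.9]]
70 [[307.1, 249.7], [266.9, 222.1], [309.5, 249.4]]
75 [[303.9, 250.8], [263.7, 223.0], [306.5, 250.2]]
80 [[300.6, 252.3], [260.5, 224.3], [303.3, 251.4]]
85 [[297.3, 254.1], [257.3, 225.9], [300.0, 252.9]]
[[303.7, 248.0], [311.1, 244.1], [308.1, 251.0], [315.5, 247.1]]
[[ 0.6981 -0.0532  0.09  ]]
```

```bash
python3 - <<'E'
from lift import *
snap("wrist","w8");snap("top","t8",(280,150,440,270),5)
E
```

```text
(no output)
```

View pics/w8.png

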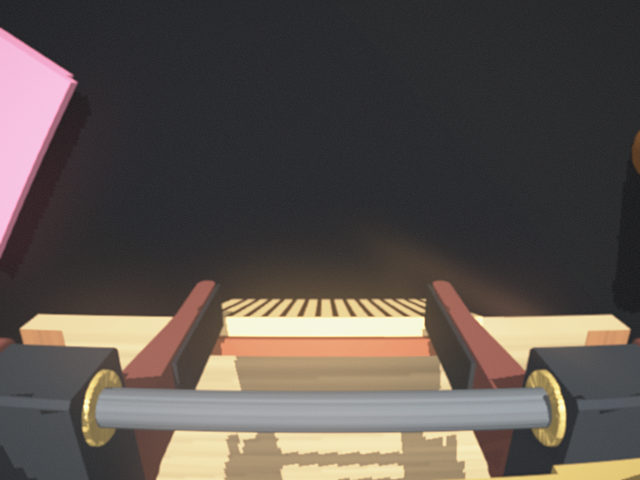

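View pics/t8.png

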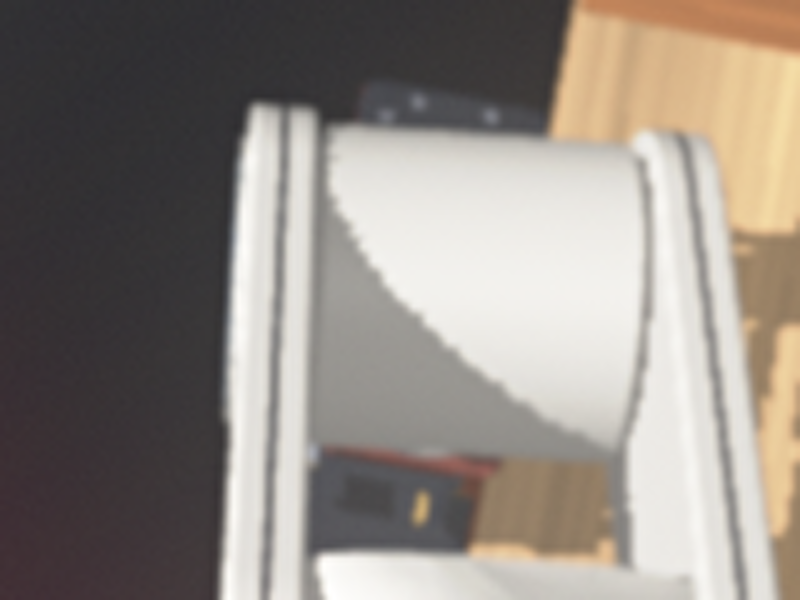

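The wrist view settles it. The tips sit in the notch under the lip: the pale step end is at rows 318–337 and the orange lip end at rows 337–356, with the tip bottoms pressing on the step. I'll raise slightly and carry on inward, pushing on the lip's inner face.

```bash
python3 - <<'E'
from lift import *
for d,h in [(.0525,.089),(.047,.0915),(.041,.094),(.033,.096),(.026,.097),(.019,.0975)]:
    r=movel(W(.002,d,h),v=.05,until_force=14); print(d,r,F(),L(get_tcp_pos()),get_time())
    if r: break
snap("wrist","w9");snap("scene","s9",(200,160,400,310),4)
E
```

```text
0.0525 False [ 0.8843  0.5265 -0.5233] [0.0021 0.0522 0.0891] 15.1167
0.047 False [-0.8054 -0.0219  0.0951] [0.002  0.0465 0.0915] 15.3833
0.041 False [0.7958 0.7329 0.5611] [0.0021 0.0406 0.0941] 15.6667
0.033 False [-0.134   0.4738 -0.096 ] [0.0021 0.0326 0.0961] 15.9833
0.026 False [ 0.0333 -0.5871 -0.1474] [0.002  0.0257 0.0971] 16.275
0.019 False [ 0.3598 -0.1367  1.1944] [0.002  0.0187 0.0975] 16.5667
```

View pics/w9.png

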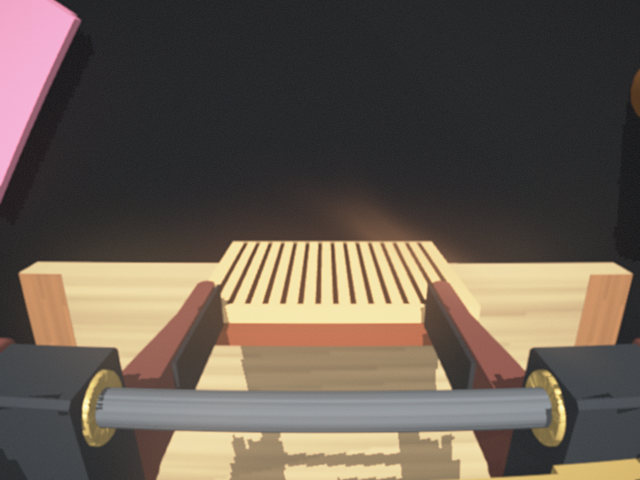

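View pics/s9.png

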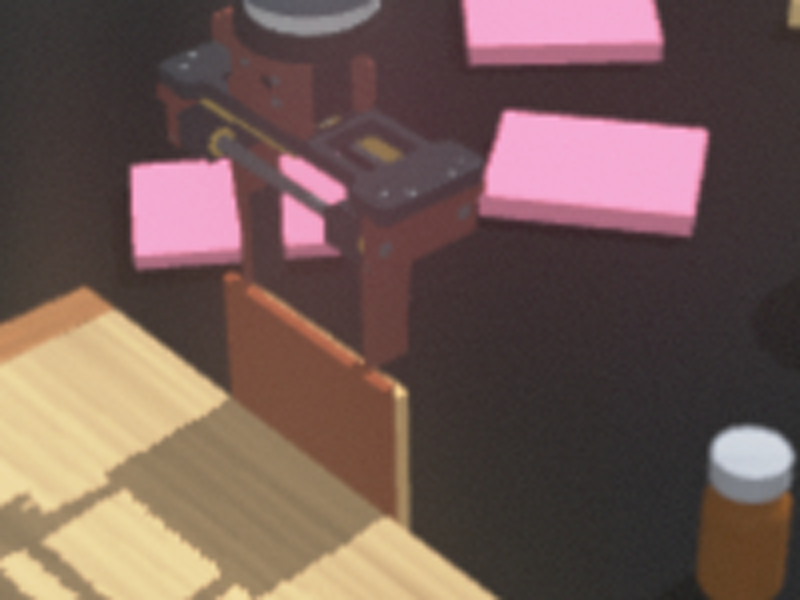

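The board is now upright against the wall, with the ridged face towards the gripper. I'll keep pushing so it tips past upright.

```bash
python3 - <<'E'
from lift import *
for d,h in [(.012,.096),(.004,.097),(-.006,.097),(-.016,.0955),(-.028,.0925)]:
    r=movel(W(.002,d,h),v=.06,until_force=14); print(d,r,F(),L(get_tcp_pos()),get_time())
    if r: break
snap("wrist","w10");snap("scene","s10",(180,160,400,325),3.6)
E
```

```text
0.012 False [ 0.1313 -0.53    0.3502] [0.0019 0.0116 0.0959] 16.9333
0.004 False [-0.9663  0.1394 -0.5195] [0.0021 0.0035 0.0971] 17.2167
-0.006 False [-0.3421 -0.519   0.3628] [ 0.002  -0.0065  0.097 ] 17.5333
-0.016 False [-0.7704  0.1606  0.2806] [ 0.0019 -0.0164  0.0954] 17.85
-0.028 False [-0.0586 -0.1179 -0.6857] [ 0.0019 -0.0284  0.0924] 18.2083
```

View pics/w10.png

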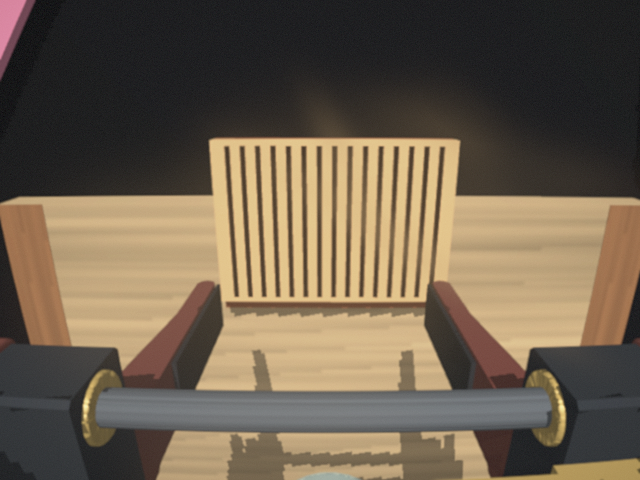

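View pics/s10.png

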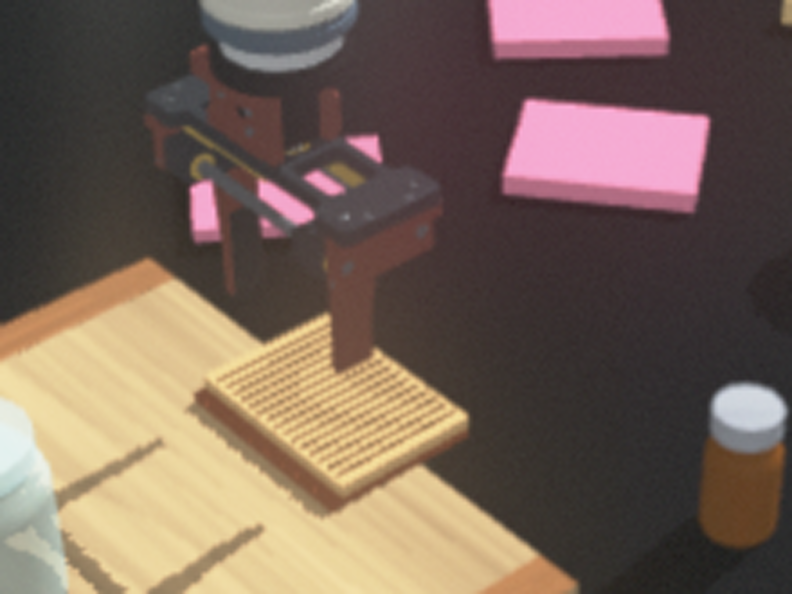

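The board is flipped ridged face up, with the butt end overhanging. I'll go round behind the butt edge and push it on.

```bash
python3 - <<'E'
from lift import *
movel(W(.002,-.015,.12),v=.2)
movel(W(.002,.075,.12),v=.2)
movel(W(.002,.075,.028),v=.2)
for d in (.045,.02,.008,-.006):
    r=movel(W(.002,d,.028),v=.08,until_force=12); print(d,r,F(),L(get_tcp_pos()),get_time())
    if r: break
snap("scene","s11",(160,160,400,340),3.3); snap("wrist","w11")
E
```

```text
0.045 False [0.0003 0.0604 0.1366] [0.0022 0.0444 0.0284] 20.3417
0.02 False [-0.404  -0.1663 -0.1304] [0.0019 0.0193 0.0279] 20.8
0.008 False [ 1.0833 -0.5353  0.0737] [0.0019 0.0074 0.0279] 21.1
-0.006 False [-0.5401  0.5844  0.4384] [ 0.002  -0.0067  0.028 ] 21.425
```

View pics/s11.png

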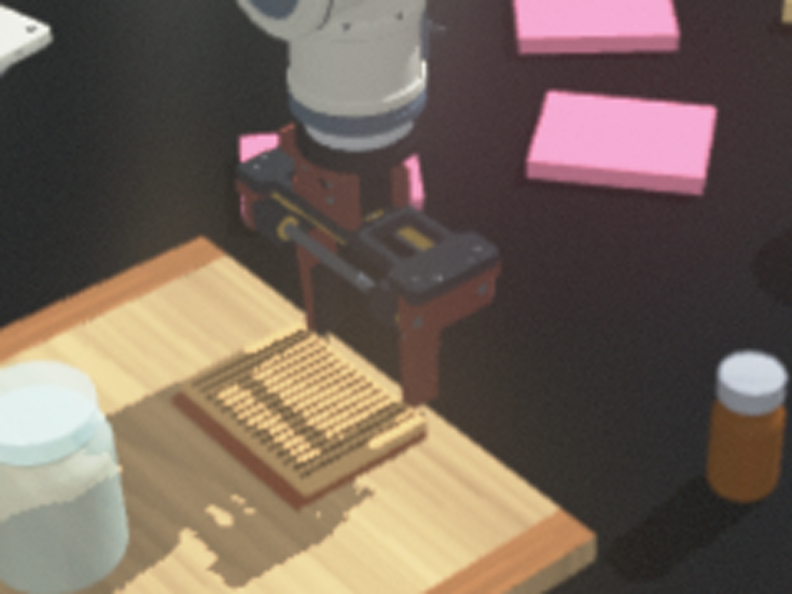

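View pics/w11.png

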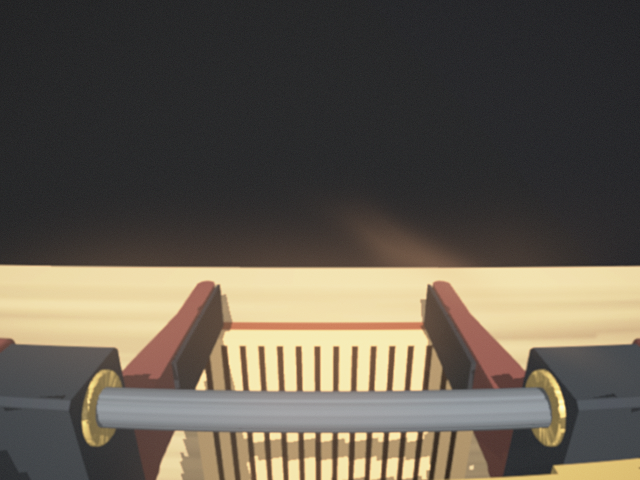

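The board is wholly on the pastry board, with a strip of it visible between the butt edge (row 325) and the pastry edge (row 267). I'll add a few mm of margin, retreat and check.

```bash
python3 - <<'E'
from lift import *
movel(W(.002,-.012,.028),v=.06,until_force=12)
movel(W(.002,.02,.028),v=.1); movel(W(.002,.03,.2),v=.25)
move_pose([.25,.45,.3],get_ee_rot()); wait(.3)
print(get_time(),F())
snap("top","t12",(280,80,560,360),2.14); snap("top","t12full"); snap("scene","s12")
E
```

```text
25.6667 [ 0.5775 -0.7647 -0.4201]
```

View pics/t12.png

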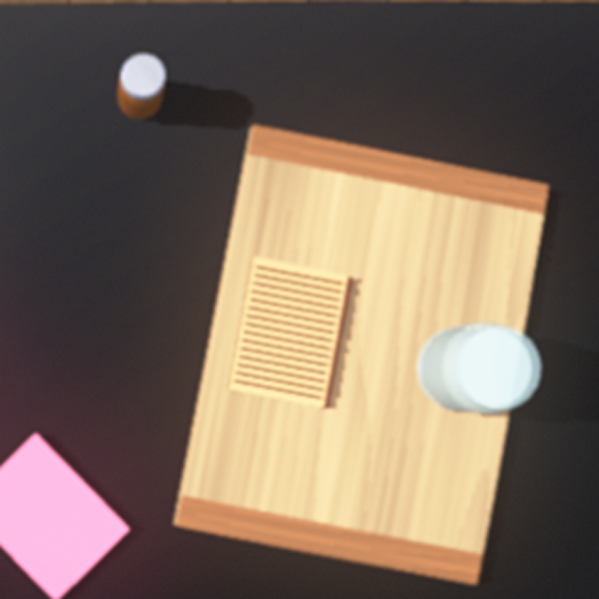

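View pics/s12.png

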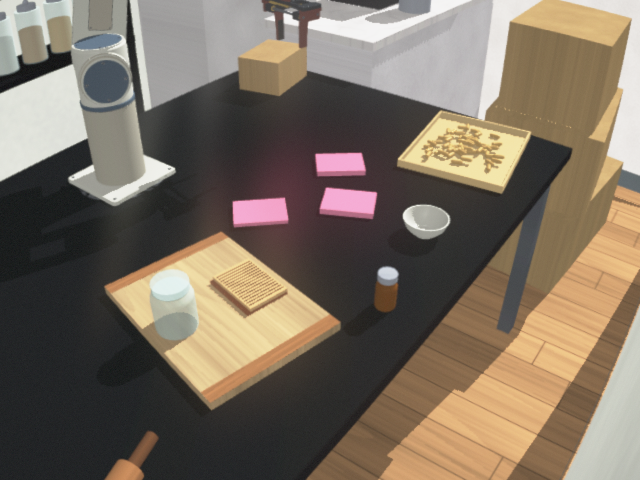

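The top view shows the board ridged face up. Its butt corners, at crop (254,258) and (231,388), are well inside the pastry edge, and the jar, shaker, bowl and pink boards have not moved.

```bash
python3 - <<'E'
from h import *
p=ray("top",[(280+254/2.14,80+258/2.14),(280+231/2.14,80+388/2.14)],.035); print([L(q) for q in p])
job_done(); print(get_time())
E
```

```text
[array([ 0.0683, -0.026 ,  0.035 ]), array([-0.059 , -0.0276,  0.035 ])]
the job is handed in; nothing more can be done
the job is handed in; nothing more can be done
```

The ridged board now lies flat and ridged face up, wholly on the pastry board. I handed the job in at about 26 s of the 58 s allowed.

- **What I did:** I pushed the board with both open fingertips until it met the pastry board's long edge. Holding it there with about 5–6 N, I carried the lip up in an arc, tipped it over the edge, then pushed the butt edge on past the edge.
- **Final checks:** The last top view puts the butt edge about 26 mm inside the pastry board's edge. The jar, shaker and bowl stand where they were, and the gripper was clear of everything.
- **Disagreements:** One step of the tip-up stopped early on a force jump, leaving about 5 N pressing on the notch under the lip. The wrist view showed the tips sitting in that notch, so I raised them 2 mm and continued. The fingertip position suggests about 22 mm of inset rather than the 26 mm from the image; either is well clear of the edge.

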